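Roll the pin into its rest

ROBOT

A 6-joint arm with a two-finger parallel gripper is mounted at the origin on a cart in front of the work surface, level with it; the furniture and walls round the work are solid. World frame = base frame: x ahead of the robot, y to its left, z up, the work surface at z = 0. Lengths are in mm, angles in rad, forces in N, time in s.
With the tool pointing down it reaches from about 375 to 975 mm from the base axis. Payload 3.8 kg.
Tool frame: the origin (TCP) lies between the finger pads; the fingertips stand 25 mm ahead of it and the grasp point (between the pads) lies 6 mm ahead of it (tip_reach is the distance from the TCP to the fingertips, in mm); z points along the fingers, y is the line along which they close (so a half turn about z gives the same grasp; the last joint's range is limited). The gripper opens to 88 mm and grips with 3 to 60 N. Pads are 18 mm wide; open, the fingers measure 123 mm over their backs; the gripper's body (75 mm by 187 mm) begins 45 mm behind the grasp point.
Start: joints at [-1.245, 0.264, 1.604, -0, 1.274, -0.037], TCP at [239.547, -631.059, 263.706] pointing down, gripper open.
Joint ranges: [-2.63, 2.63], [-0.94, 2.18], [0.31, 2.57], [-1.31, 4.45], [0, 2.66], [-2.55, 2.55]. Speed limits (rad/s): [2.57, 2.57, 3.14, 3.14, 3.14, 3.14].

INTERFACE

Orientations are given as a rotation vector (axis times angle).
In Python, from station import sense, capture, close_job, tip_reach gives the robot as it stands.
- The arm moves only by the shell command python3 -m inch 'ROWS' [OPENING]. ROWS is JSON, a list of rows, each a list of 2 entries, a list of its own where there are three numbers: the shift along the tool's x, y, z in cm, then the turn, a rotation vector about the tool's x, y, z in rad. In form: [[[x, y, z], [rx, ry, rz]], ...]. A call has exactly 5 rows; each row is the pose to reach, as a shift and turn from the pose commanded when the call began, along the tool's axes at that moment; what a row does not reach only later rows make up. A row lasts 1/10 s, in which the tool goes at most 50 mm and 8.59 degrees, less where a joint would pass 70% of its speed; a pose out of reach is approached as far as the arm can. A call with a gripper value outside its range is refused whole. OPENING is the closure in counts, from 0 (fully open) to 255 (shut), set as the call begins (- or left out, the last holds). The fingers move at their own pace and stop on an object; the grip force is fixed at half the most. Time passes only in rows, so rows that repeat a pose let the fingers close, or fill a call up. It gives the time, the measured TCP pose, the force, the opening and the grip force at its end, in the units of the state.
- sense(): the state, without advancing time (a new reading comes with each control period).
- capture(name): name is "scene" or "top" or "wrist"; returns a dict with "frame" (400x640x3 uint8, red, green, blue), "K" (3x3 intrinsics, pixels), "dist" ([k1, k2, p1, p2, k3] as OpenCV has them; the pictures are not rectified), "extrinsics" (4x4, takes a point from camera to world coordinates). Camera axes: x right, y up, looking along -z (the intrinsics and any distortion apply to the point x, -y, -z); pixel columns grow to the right and rows downward; lengths in mm; the calibration is good to about 2 mm. A picture is of the moment at which its call begins. There is no depth.
- close_job(): hands the job in; it is judged then, once.
The state is a dict: "t": time; "joints": joint angles; "qvel": joint speeds; "tau": joint torques, N m; "tcp_pos": TCP position; "tool_rot": TCP orientation; "wrist_force": force on the tool from outside, world axes, zero at the start; "moment": the same for the moment, N m; "opening": finger opening in mm; "finger_force": force on a finger pad.
Only numpy, scipy, OpenCV 4.12 (cv2) and the standard library are available. Lean on these libraries where they do the work, as an engineer would, in place of code of your own. Each camera call takes 0.05 s, during which the arm holds its last target. There are 200 camera calls.

TASK

Park the straight rolling pin in the empty pin rest, the groove across one end of the pastry board (the slimmer tapered pin already lies in the other one), without picking anything up. First slide the white ramekin that stands over the empty groove along it to the far side of the board, so that it stands on the board wholly beyond the far end of the rolling pin; then push with the fingertips on top of the rolling pin, never below its mid-height, so that it rolls sideways across the board, and leave it lying still in the groove, seated along it. Leave the tapered pin and the other things where they are.

Things in the scene. Friction and masses are not known exactly. Their poses are not given: they have to be found in the camera images.
- pastry_board: Fixed wooden pastry board, 330 mm deep (x) by 380 mm wide (y), 22 mm thick, flat on the worktop, yaw within 0.1 rad. Origin at the centre of its underside, x to the far edge, y to the left end, z up. Two straight grooves (pin rests), 30 mm wide, 10 mm deep, run along x from edge to edge, centred at y = +125 and -125 mm. Centimetre ticks along near and far edges.
- rest_left (a point): Point on the centre line of the left groove, level with the board's top face, at board x = -45 mm, y = +125 mm; axes as the board's, so the groove runs along x.
- rest_right (a point): The same for the right groove, at board x = -45 mm, y = -125 mm.
- rolling_pin: Thick straight rolling pin, a loose cylinder 48 mm in diameter, 180 long, 0.28 kg, mid-board, up to 0.1 rad askew to the grooves; it rolls with slight drag and stays where it is left; fingertips moved on its top roll it half as far. Origin at its middle on its axis; x along the axis to the far end. Axis 46 mm over the worktop, top 70; fully seated on a groove's edges, axis 41 mm.
- tapered_pin: Slimmer tapered wooden rolling pin, 40 mm in diameter at the middle, 22 mm at the ends, 240 mm long, loose, lying in one of the two grooves: that one is taken. Origin at its middle on its axis, x along it. Must stay there.
- ramekin: White ramekin, 69 mm in diameter at the rim, 42 mm high, 0.14 kg, loose, standing on the board astride the empty groove, in the pin's way. Origin at the centre of its underside, z up.
- kitchen_timer: Round white wind-up kitchen timer, 66 mm wide, 49 mm high, loose, standing on the far strip of the board near its middle. Origin at the centre of its underside. Bystander.
- mug: White patterned mug, 96 mm high, on the worktop to the right of the board. Origin under its middle. Bystander.
- lemon: Lemon, 71x53x51 mm, on the worktop to the right of the board. Bystander.
- garlic: Garlic bulb, 53 mm, on the worktop to the right of the board. Bystander.

How it is judged (in metres and radians):
On the way, in this order (a step that is already met when the one before it is completed fails the run):
1. the ramekin stands on the far side of the board, its centre at least 118 mm beyond the middle of the rolling pin along the pin (past its end) (x of ramekin in the frame of pastry_board between 0.06 and 0.15 m and y of ramekin in the frame of pastry_board between -0.16 and 0.16 m and z of ramekin in the frame of pastry_board between 0.017 and 0.028 m and angle between ramekin's own z axis and vertical below 0.1 rad and linear speed of ramekin below 0.02 m/s and x of ramekin in the frame of rolling_pin above 0.118 m), for 0.2 s.
2. after that the rolling pin rolls: it turns over by at least a sixth of a turn (angle between rolling_pin's own z axis and vertical above 1.05 rad).
At the end, for the whole second after the job is handed in: The pin lies still, sunk into the empty groove (axis 5 mm, 0.05 rad, 37 to 43.7 mm over the worktop; middle at board x -90 to 60 mm). The ramekin stands still on the board at board x 60 to 150 mm, y within 160 mm. The tapered pin is within 15 mm of its start ((y of rolling_pin in the frame of rest_left between -0.005 and 0.005 m or y of rolling_pin in the frame of rest_right between -0.005 and 0.005 m) and z of rolling_pin in the frame of pastry_board between 0.037 and 0.0437 m and x of rolling_pin in the frame of pastry_board between -0.09 and 0.06 m and angle between the x axis of rolling_pin and the x axis of pastry_board, either way round below 0.05 rad and linear speed of each of rolling_pin, ramekin below 0.02 m/s and angular speed of rolling_pin below 0.5 rad/s and x of ramekin in the frame of pastry_board between 0.06 and 0.15 m and y of ramekin in the frame of pastry_board between -0.16 and 0.16 m and z of ramekin in the frame of pastry_board between 0.017 and 0.028 m and angle between ramekin's own z axis and vertical below 0.1 rad and distance of tapered_pin from where it was at the start of the episode below 0.015 m); the robot touches nothing.
It fails at once if the rolling pin is lifted off the board (over 12 mm) (z of rolling_pin in the frame of pastry_board above 0.058 m).
It fails at once if the ramekin is lifted off the board (over 8 mm) or tipped (z of ramekin in the frame of pastry_board above 0.03 m or angle between ramekin's own z axis and vertical above 0.35 rad).
It fails at once if the rolling pin is pushed with the fingertips below its mid-height (contact force between the fingers and rolling_pin above 0.5 N and z of the grasp point in the frame of pastry_board below 0.06 m).
It fails at once if the rolling pin leaves the board (z of rolling_pin in the frame of pastry_board below 0.032 m).
It fails at once if a bystander is disturbed (moved over 20 mm) (distance of any of tapered_pin, kitchen_timer, mug, lemon, garlic from where it was at the start of the episode above 0.02 m).
It also fails if it takes over 72 s, if anything falls off the work surface, if the arm or the gripper's body presses on something with over 40 N, if the wrist force passes 120 N, or if a joint passes its speed limit or range.

## Working session

There is one attempt and no reset: what is moved stays moved. The work goes in short steps, Python scripts to look and compute and a shell command to move; the robot and the scene stay as the last step left them, time stands still between calls to the robot, and variables do not carry over. Pictures are saved under pics/ and viewed, at most 10 in all, crops included, and the job is handed in when it is done.

```bash
mkdir -p pics; ls
cat > h.py <<'E'
import numpy as np,cv2
from station import sense,capture
def ray(c,u,v):
    p=cv2.undistortPoints(np.array([[[u,v]]],float),np.array(c["K"]),np.array(c["dist"]))[0,0]
    E=np.array(c["extrinsics"]); return E[:3,3],E[:3,:3]@np.array([p[0],-p[1],-1])
def onz(c,u,v,z):
    o,d=ray(c,u,v); return (o+d*(z-o[2])/d[2])[:3]
def save(c,n): cv2.imwrite(n,c["frame"][:,:,::-1])
E
python3 - <<'E'
from h import *
import pickle
for n in("top","scene"):
    c=capture(n); save(c,f"pics/{n}0.png"); pickle.dump(c,open(n+"0.pkl","wb")); print(n,np.round(c["extrinsics"],2).tolist())
print(sense())
E
```

```text
pics
top [[0.04, 0.98, -0.2, 336.0], [-1.0, 0.04, -0.0, -101.17], [0.0, 0.2, 0.98, 1171.65], [0.0, 0.0, 0.0, 1.0]]
scene [[-0.71, 0.49, -0.5, -134.99], [-0.7, -0.5, 0.51, 622.61], [0.0, 0.71, 0.7, 1077.15], [0.0, 0.0, 0.0, 1.0]]
{'t': 0.1, 'joints': array([-1.24486825e+00,  2.64683409e-01,  1.60520900e+00, -2.96247508e-05,
        1.27370143e+00, -3.68740391e-02]), 'qvel': array([ 0.00060792, -0.00053717, -0.00081512,  0.00029714,  0.00127761,
       -0.00095952]), 'tau': array([ 5.63308258e-04, -5.03615284e+01, -3.58072078e+01,  7.31939008e-02,
        2.33237736e-02, -4.11504038e-05]), 'tcp_pos': array([ 239.37471688, -630.50905529,  262.52404092]), 'tool_rot': array([-3.08809875e+00, -5.66424772e-01,  4.96441295e-04]), 'wrist_force': array([-0.02081881, -0.07418114,  0.35426444]), 'moment': array([-0.00148009, -0.01753552,  0.02957516]), 'finger_force': 0.0, 'opening': 87.941381029745}
```

View pics/top0.png

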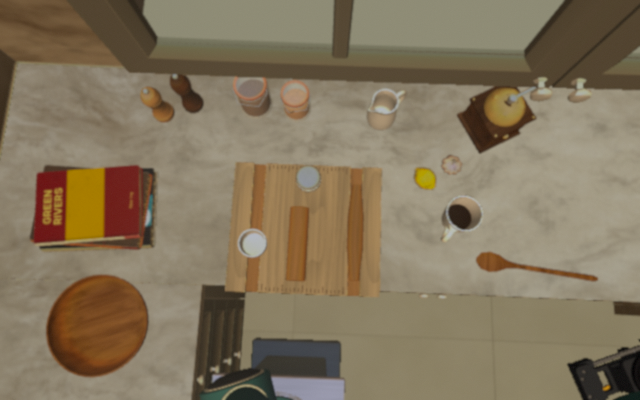

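View pics/scene0.png

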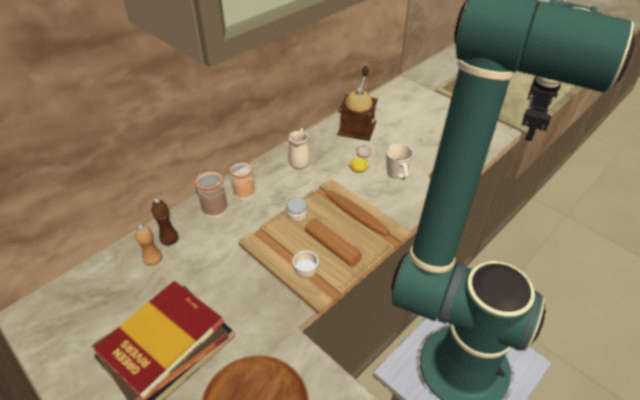

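The top view shows the board with corners near (237,163), (382,168), (380,296) and (227,292). The empty groove is on the left, with the ramekin at (252,243). The rolling pin is at (297,243), the timer at (308,178), and the tapered pin is in the right groove. I'll enlarge a crop for accuracy.

Run:
```python
from h import *
import pickle
c=pickle.load(open("top0.pkl","rb")); f=c["frame"][150:305,215:395]
cv2.imwrite("pics/crop0.png",cv2.resize(f,None,fx=3.8,fy=3.8,interpolation=cv2.INTER_CUBIC)[:,:,::-1])
```

```text
(no output)
```

View pics/crop0.png

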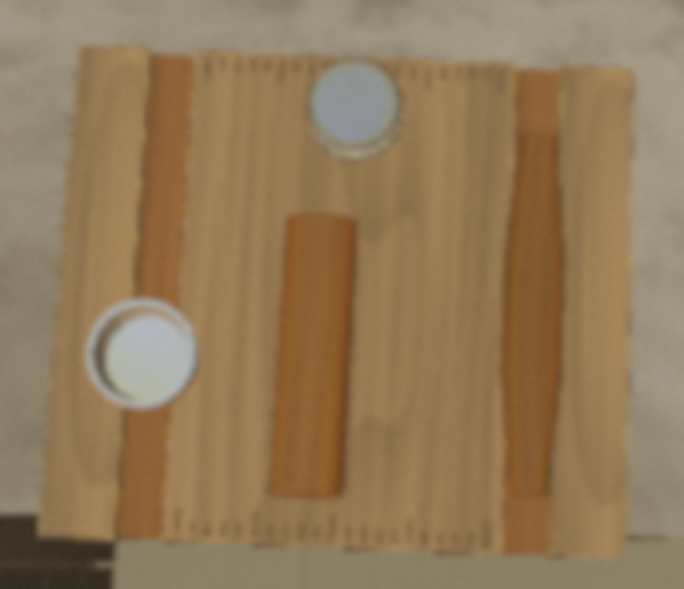

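```bash
cat > m.py <<'E'
from h import *
import pickle
c=pickle.load(open("top0.pkl","rb"))
P=lambda u,v,z:onz(c,215+u/3.8,150+v/3.8,z)[:2]
co=np.array([P(79,47,22),P(633,70,22),P(622,557,22),P(38,538,22)])  # FL FR NR NL
ctr=co.mean(0); print("corners",co.round().tolist(),"ctr",ctr)
ux=(co[0]+co[1]-co[2]-co[3]); uy=(co[0]+co[3]-co[1]-co[2])
print("len",np.linalg.norm(ux)/2,np.linalg.norm(uy)/2,"yaw",np.arctan2(ux[1],ux[0]),np.arctan2(-uy[0],uy[1]))
g=[(P(150,56,22)+P(193,56,22))/2,(P(118,538,22)+P(163,538,22))/2]; yg=np.arctan2(*(g[0]-g[1])[::-1]); print("groove",g,yg)
yaw=yg;R=np.array([[np.cos(yaw),-np.sin(yaw)],[np.sin(yaw),np.cos(yaw)]])
def s(n,p): print(n,p.round(1),"board",(R.T@(p-ctr)).round(1))
s("groove",(g[0]+g[1])/2)
s("ramekin",P(141,353,64)); s("timer",P(354,103,71))
n=P(307,496,62);f=P(321,214,60);s("pin near",n);s("pin far",f);print(np.linalg.norm(f-n),np.arctan2(*(f-n)[::-1]))
E
python3 m.py
```

```text
corners [[672.0, 138.0], [670.0, -241.0], [344.0, -237.0], [343.0, 139.0]] ctr [507.09872618 -50.38010614]
len 327.4814195051622 377.2986221903815 yaw -0.00703882509321626 -0.00019025803833292297
groove [array([667.84012975,  74.20941569]), array([344.81741973,  73.12752921])] 0.0033492457150923684
groove [506.3  73.7] board [ -0.4 124.1]
ramekin [459.5  74.4] board [-47.2 125. ]
timer [626.6 -53.7] board [119.5  -3.7]
pin near [374.  -35.1] board [-133.1   15.7]
pin far [554.5 -35.1] board [47.4 15.1]
180.49005697992055 5.0155400209186656e-05
```

Board yaw is about 0, the groove is at world y≈74, the ramekin at (460,74), and the pin spans x 374–554 at y≈-35. I'll set out, squaring the tool to the world axes on the way.

```bash
python3 -m inch '[[[4.5,-1.9,0],[0,0,0.09]],[[9.1,-3.8,0],[0,0,0.18]],[[13.7,-5.7,0],[0,0,0.27]],[[18.3,-7.6,0],[0,0,0.363]],[[22.8,-9.5,0],[0,0,0.363]]]' 139
```

```text
t: 0.6
tcp_pos: [419.9, -459.6, 263.2]
tool_rot: [-3.141, 0.004, 0.001]
wrist_force: [0.6, -0.6, -0.6]
opening: 50.2
finger_force: 0.0
```

```bash
python3 -m inch '[[[0,-4.8,0],[0,0,0]],[[0,-9.6,0],[0,0,0]],[[0,-14.4,0],[0,0,0]],[[0,-19.2,0],[0,0,0]],[[0,-24,0],[0,0,0]]]'
python3 -m inch '[[[0,-4.8,0],[0,0,0]],[[0,-9.6,0],[0,0,0]],[[0,-14.4,0],[0,0,0]],[[0,-19.2,0],[0,0,0]],[[0,-24,0],[0,0,0]]]'
python3 -m inch '[[[0,-2,2],[0,0,0]],[[0,-4,4],[0,0,0]],[[0,-5.4,6],[0,0,0]],[[0,-5.4,8],[0,0,0]],[[0,-5.4,8],[0,0,0]]]'
python3 - <<'E'
from h import *
c=capture("wrist"); save(c,"pics/w1.png"); print(np.round(c["extrinsics"],2).tolist())
E
```

```text
t: 1.1
tcp_pos: [418.4, -219.3, 263.2]
tool_rot: [-3.141, 0.001, 0.001]
wrist_force: [1.0, -0.4, -0.3]
opening: 39.9
finger_force: 0.0
t: 1.6
tcp_pos: [418.4, 20.5, 263.6]
tool_rot: [-3.142, 0.001, -0.001]
wrist_force: [0.2, 0.4, -0.4]
opening: 40.1
finger_force: 0.0
t: 2.1
tcp_pos: [416.3, 72.9, 180.5]
tool_rot: [3.141, 0.002, -0.011]
wrist_force: [-0.2, -0.3, 0.5]
opening: 40.3
finger_force: 0.0
[[0.0, 0.96, 0.26, 481.99], [-1.0, 0.0, 0.0, 73.74], [0.0, -0.26, 0.96, 301.2], [0.0, 0.0, 0.0, 1.0]]
```

View pics/w1.png

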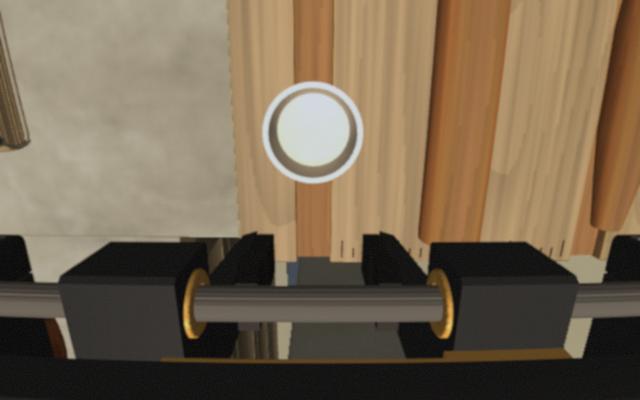

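The wrist view shows the ramekin rim at (313,132), the groove edges at columns 295–333, and the pin running from (440–509, row 10) down to (421–491, row 240), slightly askew.

Run:
```python
from h import *
c=capture("wrist")
for n,u,v,z in [("ram",313,132,64),("gL far",294,10,22),("gR far",334,10,22),("gL near",296,255,22),("gR near",331,255,22),("pinL far",440,10,46),("pinR far",509,10,46),("pinL near",421,238,46),("pinR near",491,240,46),("edge near",313,258,22),("bl",229,10,22),("bl2",240,235,22)]:
    print(n,onz(c,u,v,z).round(1))
```

```text
ram [463.9  76.7  64. ]
gL far [551.4  91.3  22. ]
gR far [551.4  61.3  22. ]
gL near [352.5  92.8  22. ]
gR near [352.5  61.6  22. ]
pinL far [546.4 -10.8  46. ]
pinR far [547.7 -59.6  46. ]
pinL near [378.4  -9.8  46. ]
pinR near [376.4 -67.7  46. ]
edge near [349.6  77.6  22. ]
bl [551.8 140.3  22. ]
bl2 [371.5 141.6  22. ]
```

```bash
python3 -m inch '[[[-1.4,-0.3,2],[0,0,0]],[[-1.4,-0.3,6],[0,0,0]],[[-1.4,-0.3,9.5],[0,0,0]],[[-1.4,-0.3,12],[0,0,0]],[[-1.4,-0.3,12.5],[0,0,0]]]'
python3 -m inch '[[[0.5,0,0],[0,0,0]],[[1,0,0],[0,0,0]],[[1.5,0,0],[0,0,0]],[[2,0,0],[0,0,0]],[[2.5,0,0],[0,0,0]]]'
python3 -m inch '[[[0.7,0,0],[0,0,0]],[[1.4,0,0],[0,0,0]],[[2.1,0,0],[0,0,0]],[[2.8,0,0],[0,0,0]],[[3.5,0,0],[0,0,0]]]'
```

```text
t: 2.7
tcp_pos: [403.7, 75.1, 57.2]
tool_rot: [3.141, -0.002, -0.006]
wrist_force: [-0.6, -0.4, -0.3]
opening: 40.1
finger_force: 0.0
t: 3.2
tcp_pos: [431.0, 75.8, 59.6]
tool_rot: [-3.141, 0.0, -0.002]
wrist_force: [-1.8, 0.1, 1.9]
opening: 40.3
finger_force: 0.9
t: 3.7
tcp_pos: [465.6, 75.6, 58.6]
tool_rot: [3.142, -0.0, -0.0]
wrist_force: [-1.0, -0.0, 1.0]
opening: 40.2
finger_force: 1.0
```

```bash
python3 -m inch '[[[1.2,0,0.1],[0,0,0]],[[2.4,0,0.2],[0,0,0]],[[3.6,0,0.2],[0,0,0]],[[4.8,0,0.2],[0,0,0]],[[6,0,0.2],[0,0,0]]]'
python3 -m inch '[[[1.2,0,0],[0,0,0]],[[2.4,0,0],[0,0,0]],[[3.6,0,0],[0,0,0]],[[4.5,0,0],[0,0,0]],[[5,0,0],[0,0,0]]]'
python3 -m inch '[[[0,0,0],[0,0,0]],[[-0.8,0,0],[0,0,0]],[[-2,0,0],[0,0,0]],[[-3,0,-1],[0,0,0]],[[-3,0,-6],[0,0,0]]]'
python3 - <<'E'
from h import *
c=capture("top"); cv2.imwrite("pics/t2.png",cv2.resize(c["frame"][150:305,215:395],None,fx=3.8,fy=3.8,interpolation=cv2.INTER_CUBIC)[:,:,::-1])
c=capture("wrist"); save(c,"pics/w2.png")
E
```

```text
t: 4.2
tcp_pos: [526.4, 75.6, 56.6]
tool_rot: [-3.142, 0.0, -0.0]
wrist_force: [0.1, 0.1, -0.1]
opening: 40.0
finger_force: 0.6
t: 4.7
tcp_pos: [576.3, 75.7, 56.8]
tool_rot: [-3.142, 0.0, -0.001]
wrist_force: [-1.0, -0.1, 0.5]
opening: 40.3
finger_force: 0.5
t: 5.2
tcp_pos: [536.6, 75.1, 110.6]
tool_rot: [3.14, 0.0, -0.025]
wrist_force: [-0.1, -0.0, -0.3]
opening: 39.9
finger_force: 0.0
```

View pics/w2.png

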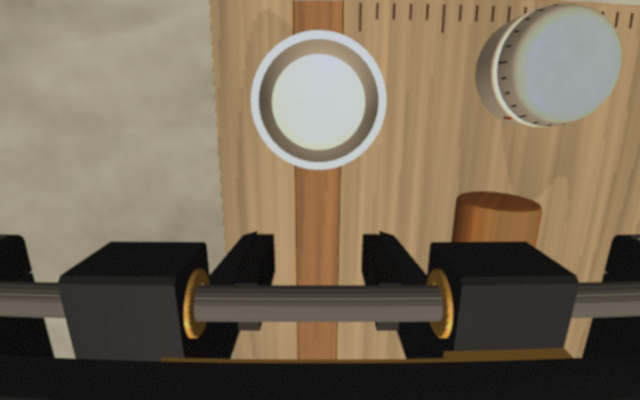

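The ramekin stands upright with its rim centre at (319,100). The pin's far end is at about (498,195) and the timer is undisturbed. Next I lift and move above the pin.

```bash
python3 - <<'E'
from h import *
c=capture("wrist")
for a in [("ram",319,100,64),("pin far top",497,193,70),("L",456,215,46),("R",540,215,46),("gL",296,200,22),("gR",341,200,22),("far edge",318,-2,22)]: print(a[0],onz(c,*a[1:]).round(1))
E
python3 -m inch '[[[0,0,-4],[0,0,0]],[[-2,4,-8],[0,0,0]],[[-6,7,-11],[0,0,0]],[[-9,11,-14],[0,0,0]],[[-11,11,-14],[0,0,0]]]' 255
python3 -m inch '[[[0,0,0],[0,0,0]],[[0,0,0],[0,0,0]],[[0,0,0],[0,0,0]],[[0,0,0],[0,0,0]],[[0,0,0],[0,0,0]]]'
python3 - <<'E'
from h import *
c=capture("wrist"); save(c,"pics/w3.png")
import pickle; pickle.dump(c,open("w3.pkl","wb"))
E
```

```text
ram [615.5  76.3  64. ]
pin far top [568.5 -17.9  70. ]
L [548.8  -7.2  46. ]
R [548.7 -60.2  46. ]
gL [551.8  91.6  22. ]
gR [551.8  61.4  22. ]
far edge [675.3  76.9  22. ]
t: 5.85
tcp_pos: [434.1, -35.8, 257.9]
tool_rot: [3.141, -0.001, 0.003]
wrist_force: [0.3, -1.5, 0.4]
opening: 2.3
finger_force: 0.0
t: 6.35
tcp_pos: [435.2, -33.7, 255.6]
tool_rot: [-3.141, -0.001, 0.003]
wrist_force: [-0.0, -0.1, 0.3]
opening: 0.6
finger_force: 0.0
```

View pics/w3.png

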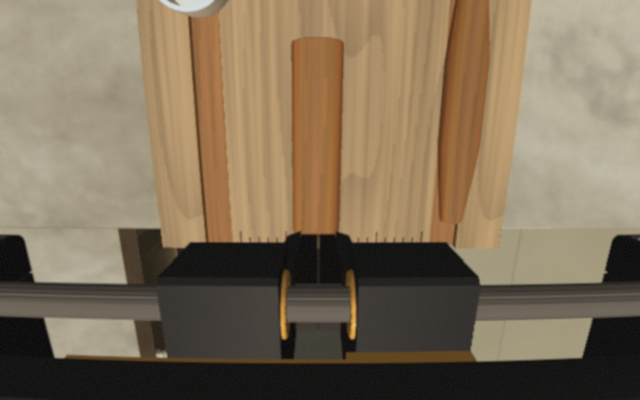

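```bash
cat > pin.py <<'E'
from h import *
import pickle,sys
def look(c):
    f=c["frame"]; hsv=cv2.cvtColor(cv2.GaussianBlur(f,(3,3),0),cv2.COLOR_RGB2HSV)
    for v in (60,110,160,210):
        m=(hsv[v,:,1]>140)&(hsv[v,:,2]>70); d=np.diff(np.r_[0,m.astype(int),0]); 
        out=[]
        for a,b in zip(np.where(d==1)[0],np.where(d==-1)[0]):
            if b-a>12: p,q=onz(c,a,v,46),onz(c,b,v,46); out.append((a,b,*((p+q)/2)[:2].round(1),round(p[1]-q[1],1)))
        print(v,out)
if __name__=="__main__":
    c=pickle.load(open(sys.argv[1],"rb")) if len(sys.argv)>1 else capture("wrist"); look(c); print(sense()["tcp_pos"].round(1),sense()["joints"].round(2))
E
python3 pin.py w3.pkl; python3 -c "
from h import *;import pickle
c=pickle.load(open('w3.pkl','rb'));h=cv2.cvtColor(c['frame'],cv2.COLOR_RGB2HSV)
for u in range(195,350,5):print(u,h[120,u].tolist(),end=' ')
print(onz(c,317,38,68),onz(c,317,233,60))"
```

```text
60 [(np.int64(292), np.int64(343), np.float64(539.6), np.float64(-32.5), np.float64(46.3)), (np.int64(446), np.int64(489), np.float64(540.9), np.float64(-169.9), np.float64(40.1))]
110 [(np.int64(196), np.int64(223), np.float64(495.4), np.float64(69.2), np.float64(25.7)), (np.int64(292), np.int64(342), np.float64(495.1), np.float64(-32.0), np.float64(46.8)), (np.int64(441), np.int64(483), np.float64(496.0), np.float64(-169.1), np.float64(40.4))]
160 [(np.int64(200), np.int64(226), np.float64(447.9), np.float64(69.3), np.float64(25.6)), (np.int64(293), np.int64(340), np.float64(447.9), np.float64(-31.6), np.float64(45.6)), (np.int64(438), np.int64(476), np.float64(448.3), np.float64(-169.0), np.float64(37.8))]
210 [(np.int64(204), np.int64(228), np.float64(396.9), np.float64(70.2), np.float64(24.5)), (np.int64(293), np.int64(339), np.float64(397.1), np.float64(-31.1), np.float64(46.4)), (np.int64(434), np.int64(464), np.float64(397.2), np.float64(-166.1), np.float64(30.9))]
[435.3 -33.8 255.8] [-0.13 -0.2   2.09  0.    1.25  1.44]
195 [16, 128, 147] 200 [14, 142, 147] 205 [14, 143, 162] 210 [14, 144, 163] 215 [14, 143, 161] 220 [14, 143, 173] 225 [17, 107, 179] 230 [17, 100, 173] 235 [17, 98, 180] 240 [17, 98, 188] 245 [17, 100, 169] 250 [17, 98, 180] 255 [18, 100, 179] 260 [17, 99, 185] 265 [18, 100, 165] 270 [17, 100, 174] 275 [17, 98, 185] 280 [17, 101, 167] 285 [17, 99, 167] 290 [17, 104, 165] 295 [14, 167, 156] 300 [15, 155, 161] 305 [15, 148, 159] 310 [14, 145, 153] 315 [14, 140, 162] 320 [14, 144, 161] 325 [14, 149, 164] 330 [15, 155, 155] 335 [14, 164, 154] 340 [13, 168, 120] 345 [16, 98, 171] [554.43408396 -32.05982837  68.        ] [377.81612687 -32.1451193   60.        ]
```

```bash
python3 -m inch '[[[1,0.2,4],[0,0,0]],[[2,0.4,8],[0,0,0]],[[3.1,0.6,12],[0,0,0]],[[3.1,0.6,14.5],[0,0,0]],[[3.1,0.6,15.5],[0,0,0]]]'
python3 -m inch '[[[0,0,0.1],[0,0,0]],[[0,0,0.2],[0,0,0]],[[0,0,0.3],[0,0,0]],[[0,0,0.4],[0,0,0]],[[0,0,0.5],[0,0,0]]]'
```

```text
t: 6.9
tcp_pos: [464.0, -39.7, 98.1]
tool_rot: [-3.141, -0.001, 0.01]
wrist_force: [-0.5, 0.0, -0.7]
opening: 0.4
finger_force: 0.0
t: 7.4
tcp_pos: [466.9, -40.5, 97.8]
tool_rot: [3.141, -0.0, 0.004]
wrist_force: [-0.9, -0.2, 0.2]
opening: 0.6
finger_force: 0.0
```

```bash
python3 -m inch '[[[0,0,0.1],[0,0,0]],[[0,0,0.2],[0,0,0]],[[0,0,0.2],[0,0,0]],[[0,0,0.2],[0,0,0]],[[0,0,0.2],[0,0,0]]]'
python3 -m inch '[[[0,0,0.1],[0,0,0]],[[0,0,0.2],[0,0,0]],[[0,0,0.2],[0,0,0]],[[0,0,0.2],[0,0,0]],[[0,0,0.2],[0,0,0]]]'
```

```text
t: 7.9
tcp_pos: [466.4, -40.4, 95.3]
tool_rot: [3.141, -0.0, 0.001]
wrist_force: [-1.8, 0.6, 5.3]
opening: 0.4
finger_force: 2.8
t: 8.4
tcp_pos: [466.5, -40.6, 95.1]
tool_rot: [3.141, 0.0, 0.0]
wrist_force: [-7.9, -0.4, 19.5]
opening: 0.7
finger_force: 9.8
```

```bash
python3 -m inch '[[[0,-0.4,-0.1],[0,0,0]],[[0,-1.2,-0.1],[0,0,0]],[[0,-2,-0.1],[0,0,0]],[[0,-2.8,-0.1],[0,0,0]],[[0,-3.2,-0.1],[0,0,0]]]'
python3 -m inch '[[[0,0,0],[0,0,0]],[[0,0,-0.5],[0,0,0]],[[0,0,-4],[0,0,0]],[[-3,0,-8],[0,0,0]],[[-3,0,-8],[0,0,0]]]'; python3 pin.py
```

```text
t: 8.9
tcp_pos: [466.8, -8.0, 95.2]
tool_rot: [3.141, 0.0, 0.002]
wrist_force: [-3.7, -0.1, 10.9]
opening: 0.3
finger_force: 5.4
t: 9.4
tcp_pos: [437.5, -8.5, 178.8]
tool_rot: [3.141, -0.0, 0.014]
wrist_force: [0.6, -0.2, 0.2]
opening: 0.4
finger_force: 0.0
60 [(np.int64(203), np.int64(225), np.float64(534.6), np.float64(65.1), np.float64(15.6)), (np.int64(297), np.int64(363), np.float64(534.2), np.float64(-16.4), np.float64(46.2)), (np.int64(511), np.int64(570), np.float64(536.4), np.float64(-167.3), np.float64(44.1))]
110 [(np.int64(195), np.int64(209), np.float64(500.3), np.float64(76.1), np.float64(10.3)), (np.int64(297), np.int64(362), np.float64(500.0), np.float64(-16.3), np.float64(46.9)), (np.int64(506), np.int64(562), np.float64(501.3), np.float64(-167.1), np.float64(43.0))]
160 [(np.int64(198), np.int64(217), np.float64(463.8), np.float64(74.8), np.float64(14.4)), (np.int64(297), np.int64(360), np.float64(463.7), np.float64(-15.8), np.float64(47.0)), (np.int64(500), np.int64(555), np.float64(464.2), np.float64(-167.4), np.float64(43.5))]
210 [(np.int64(202), np.int64(233), np.float64(424.7), np.float64(70.1), np.float64(24.3)), (np.int64(297), np.int64(325), np.float64(424.8), np.float64(-2.6), np.float64(21.6)), (np.int64(326), np.int64(358), np.float64(424.8), np.float64(-26.5), np.float64(24.8)), (np.int64(493), np.int64(541), np.float64(424.6), np.float64(-164.8), np.float64(39.2))]
[437.3  -8.5 176.6] [-0.08 -0.13  2.19 -0.    1.07  1.49]
```

```bash
python3 -m inch '[[[1.5,1,2],[0,0,0]],[[3,2,5],[0,0,0]],[[3,2,7],[0,0,0]],[[3,2,7.6],[0,0,0]],[[3,2,7.9],[0,0,0]]]'
python3 -m inch '[[[0,0,0.1],[0,0,0]],[[0,0,0.1],[0,0,0]],[[0,0,0.1],[0,0,0]],[[0,0,0.1],[0,0,0]],[[0,0,0.1],[0,0,0]]]'
```

```text
t: 9.95
tcp_pos: [464.2, -28.6, 94.4]
tool_rot: [3.141, 0.0, -0.011]
wrist_force: [-13.6, -2.2, 30.0]
opening: 0.7
finger_force: 15.2
t: 10.45
tcp_pos: [464.1, -28.6, 94.6]
tool_rot: [3.141, 0.001, -0.009]
wrist_force: [-10.5, -1.3, 18.6]
opening: 0.3
finger_force: 9.2
```

```bash
python3 -m inch '[[[0,-0.6,-0.1],[0,0,0]],[[0,-1.8,-0.1],[0,0,0]],[[0,-3,-0.1],[0,0,0]],[[0,-4.2,-0.1],[0,0,0]],[[0,-4.8,-0.1],[0,0,0]]]'
python3 -m inch '[[[0,0,0],[0,0,0]],[[0,0,-0.5],[0,0,0]],[[0,0,-4],[0,0,0]],[[-3,0,-8],[0,0,0]],[[-3,0,-8],[0,0,0]]]'; python3 pin.py | sed 's/np.[a-z0-9]*(\([-0-9.]*\))/\1/g'
```

```text
t: 10.95
tcp_pos: [464.7, 20.5, 94.9]
tool_rot: [-3.141, -0.0, 0.006]
wrist_force: [-5.6, 0.6, 8.5]
opening: 0.4
finger_force: 4.0
t: 11.45
tcp_pos: [437.6, 19.7, 179.8]
tool_rot: [3.141, -0.0, 0.013]
wrist_force: [2.3, -0.1, 0.4]
opening: 0.6
finger_force: 0.0
60 [(227, 259, 534.6, 73.1, 22.6), (302, 369, 534.4, 8.0, 47.1), (546, 606, 537.4, -166.4, 46.2)]
110 [(229, 264, 500.2, 72.2, 25.5), (302, 367, 500.1, 8.4, 47.1), (539, 598, 501.9, -166.2, 46.5)]
160 [(232, 253, 463.7, 76.9, 15.8), (302, 365, 463.6, 8.7, 47.2), (532, 589, 464.4, -166.1, 46.3)]
210 [(235, 267, 424.6, 72.4, 25.0), (302, 332, 424.6, 21.1, 23.3), (333, 362, 424.6, -2.6, 22.5), (525, 574, 424.3, -163.9, 41.0)]
[437.4  19.7 177.5] [-0.01 -0.13  2.19  0.    1.08  1.56]
```

```bash
python3 -m inch '[[[1.5,1.2,2],[0,0,0]],[[3,2.4,5],[0,0,0]],[[3,2.4,7],[0,0,0]],[[3,2.4,7.7],[0,0,0]],[[3,2.4,7.9],[0,0,0]]]'
python3 -m inch '[[[0,-0.6,0],[0,0,0]],[[0,-1.8,0],[0,0,0]],[[0,-3,0],[0,0,0]],[[0,-4.2,0],[0,0,0]],[[0,-4.8,0],[0,0,0]]]'
python3 -m inch '[[[0,0,0],[0,0,0]],[[0,0,-0.5],[0,0,0]],[[0,0,-2],[0,0,0]],[[0,1.2,-2],[0,0,0]],[[0,2.4,-2],[0,0,0]]]'
python3 -m inch '[[[0,0,0.6],[0,0,0]],[[0,0,1.2],[0,0,0]],[[0,0,1.7],[0,0,0]],[[0,0,1.9],[0,0,0]],[[0,0,2],[0,0,0]]]'
python3 -m inch '[[[0,-0.6,0],[0,0,0]],[[0,-1.8,0],[0,0,0]],[[0,-3,0],[0,0,0]],[[0,-4.2,0],[0,0,0]],[[0,-4.8,0],[0,0,0]]]'
python3 -m inch '[[[0,0,0],[0,0,0]],[[0,0,-0.5],[0,0,0]],[[0,0,-4],[0,0,0]],[[-3,0,-8],[0,0,0]],[[-3,0,-8],[0,0,0]]]'; python3 pin.py | sed 's/np.[a-z0-9]*(\([-0-9.]*\))/\1/g'
```

```text
t: 12.0
tcp_pos: [464.1, -4.6, 94.5]
tool_rot: [3.141, 0.0, -0.011]
wrist_force: [-9.6, -2.1, 17.3]
opening: 0.3
finger_force: 8.3
t: 12.5
tcp_pos: [465.0, 44.5, 95.2]
tool_rot: [-3.141, -0.001, 0.004]
wrist_force: [-1.9, 0.2, 2.2]
opening: 0.4
finger_force: 0.8
t: 13.0
tcp_pos: [466.6, 18.6, 116.0]
tool_rot: [3.141, 0.001, 0.002]
wrist_force: [0.5, 0.3, 0.3]
opening: 0.6
finger_force: 0.0
t: 13.5
tcp_pos: [465.5, 19.8, 94.9]
tool_rot: [-3.142, -0.0, 0.003]
wrist_force: [-1.4, 0.8, 1.9]
opening: 0.5
finger_force: 0.8
t: 14.0
tcp_pos: [466.2, 69.3, 95.9]
tool_rot: [-3.141, -0.002, -0.001]
wrist_force: [-0.7, -0.3, -0.2]
opening: 0.6
finger_force: 0.0
t: 14.5
tcp_pos: [437.7, 67.7, 181.5]
tool_rot: [-3.141, 0.001, -0.014]
wrist_force: [1.4, 0.9, -0.2]
opening: 0.8
finger_force: 0.0
60 [(289, 391, 535.0, 52.8, 72.2), (606, 640, 539.1, -156.5, 27.5)]
110 [(290, 316, 500.3, 79.3, 18.9), (317, 389, 500.3, 42.9, 52.5), (598, 640, 503.0, -160.1, 34.8)]
160 [(291, 386, 463.6, 52.9, 71.6), (588, 640, 464.7, -163.8, 44.5)]
210 [(291, 383, 424.3, 53.5, 71.9), (576, 627, 423.9, -161.7, 44.9)]
[437.6  67.5 179.2] [ 0.1  -0.12  2.17 -0.    1.08  1.67]
```

```bash
python3 -m inch '[[[1.5,2,2],[0,0,0]],[[3,4,5],[0,0,0]],[[3,4,7.2],[0,0,0]],[[3,4,8],[0,0,0]],[[3,4,8.2],[0,0,0]]]'
python3 -m inch '[[[0,-0.5,0],[0,0,0]],[[0,-1.4,0],[0,0,0]],[[0,-2.4,0],[0,0,0]],[[0,-3.4,0],[0,0,0]],[[0,-4,0],[0,0,0]]]'
python3 -m inch '[[[0,0,0],[0,0,0]],[[0,0,-0.5],[0,0,0]],[[0,0,-4],[0,0,0]],[[-3,0,-8],[0,0,0]],[[-3,0,-8],[0,0,0]]]'; python3 pin.py | sed 's/np.[a-z0-9]*(\([-0-9.]*\))/\1/g'
```

```text
t: 15.05
tcp_pos: [464.7, 26.8, 94.1]
tool_rot: [3.14, -0.0, -0.01]
wrist_force: [-11.8, -4.1, 27.1]
opening: 0.2
finger_force: 13.8
t: 15.55
tcp_pos: [465.1, 68.3, 95.1]
tool_rot: [3.142, 0.0, -0.005]
wrist_force: [-8.6, -0.1, 18.9]
opening: 0.4
finger_force: 8.8
t: 16.05
tcp_pos: [437.4, 68.0, 178.6]
tool_rot: [-3.141, -0.0, -0.012]
wrist_force: [0.8, -0.2, -0.4]
opening: 0.8
finger_force: 0.0
60 [(289, 362, 534.0, 63.6, 51.0), (610, 640, 538.4, -155.0, 24.0)]
110 [(290, 361, 499.8, 63.4, 51.2), (601, 640, 502.6, -158.3, 32.0)]
160 [(291, 359, 463.5, 63.6, 50.6), (591, 640, 464.8, -162.1, 41.5)]
210 [(292, 357, 424.7, 63.7, 50.2), (579, 631, 424.4, -161.9, 45.4)]
[437.3  67.9 176.3] [ 0.1  -0.11  2.18  0.    1.07  1.67]
```

```bash
python3 -m inch '[[[1.5,0.7,2],[0,0,0]],[[3,1.4,5],[0,0,0]],[[3,1.4,7.2],[0,0,0]],[[3,1.4,7.9],[0,0,0]],[[3,1.4,8],[0,0,0]]]'
python3 -m inch '[[[0,-0.4,0],[0,0,0]],[[0,-0.8,0],[0,0,0]],[[0,-1.2,0],[0,0,0]],[[0,-1.6,0],[0,0,0]],[[0,-2,0],[0,0,0]]]'
python3 -m inch '[[[0,0,0],[0,0,0]],[[0,0,-0.5],[0,0,0]],[[0,0,-4],[0,0,0]],[[-3,0,-8],[0,0,0]],[[-3,0,-8],[0,0,0]]]'; python3 pin.py | sed 's/np.[a-z0-9]*(\([-0-9.]*\))/\1/g'
python3 - <<'E'
from h import *
save(capture("wrist"),"pics/w4.png")
E
```

```text
t: 16.6
tcp_pos: [465.8, 53.6, 94.9]
tool_rot: [-3.142, 0.001, 0.007]
wrist_force: [-11.5, -0.1, 30.6]
opening: 0.7
finger_force: 15.3
t: 17.1
tcp_pos: [465.7, 74.1, 93.0]
tool_rot: [-3.141, 0.001, 0.003]
wrist_force: [-0.6, 0.3, 0.2]
opening: 0.5
finger_force: 0.6
t: 17.6
tcp_pos: [437.4, 73.8, 178.6]
tool_rot: [-3.141, 0.0, -0.012]
wrist_force: [0.9, -0.2, -0.2]
opening: 0.4
finger_force: 0.0
60 [(282, 348, 534.0, 76.6, 46.2), (617, 640, 538.4, -152.2, 18.5)]
110 [(283, 347, 499.8, 76.7, 46.1), (607, 640, 502.6, -155.1, 27.2)]
160 [(284, 345, 463.5, 77.1, 45.4), (597, 640, 464.8, -158.9, 36.5)]
210 [(285, 344, 424.7, 77.2, 45.6), (585, 637, 424.3, -161.5, 45.7)]
[437.3  73.6 176.4] [ 0.11 -0.11  2.18 -0.    1.07  1.68]
```

View pics/w4.png

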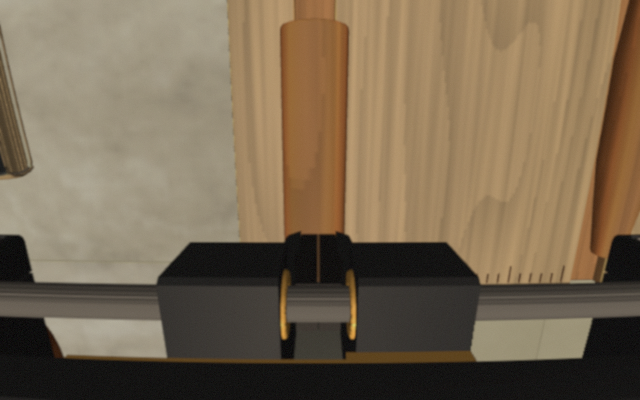

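The pin lies straight over the groove (columns 282–348, axis y≈76.9) and looks sunk. I'll retreat and check that everything is still.

```bash
python3 -m inch '[[[0,0,-2],[0,0,0]],[[0,2,-4],[0,0,0]],[[0,6,-6],[0,0,0]],[[0,10,-8],[0,0,0]],[[0,14,-8],[0,0,0]]]'
python3 -m inch '[[[0,4,0],[0,0,0]],[[0,8,0],[0,0,0]],[[0,12,0],[0,0,0]],[[0,16,0],[0,0,0]],[[0,20,0],[0,0,0]]]'
python3 -m inch '[[[0,3,0],[0,0,0]],[[0,5,0],[0,0,0]],[[0,6,0],[0,0,0]],[[0,6,0],[0,0,0]],[[0,6,0],[0,0,0]]]'
python3 - <<'E'
from h import *
c=capture("top"); cv2.imwrite("pics/t5.png",cv2.resize(c["frame"][150:305,215:395],None,fx=3.8,fy=3.8,interpolation=cv2.INTER_CUBIC)[:,:,::-1])
E
```

```text
t: 18.2
tcp_pos: [437.4, -68.0, 254.7]
tool_rot: [3.141, 0.001, 0.004]
wrist_force: [1.2, 0.3, -0.5]
opening: 0.5
finger_force: 0.0
t: 18.7
tcp_pos: [435.2, -268.1, 251.0]
tool_rot: [-3.139, 0.001, 0.005]
wrist_force: [1.1, -1.3, 0.6]
opening: 0.1
finger_force: 0.0
t: 19.2
tcp_pos: [436.0, -325.4, 253.0]
tool_rot: [-3.14, -0.0, 0.001]
wrist_force: [-0.1, 0.9, 0.6]
opening: 0.3
finger_force: 0.0
```

View pics/t5.png

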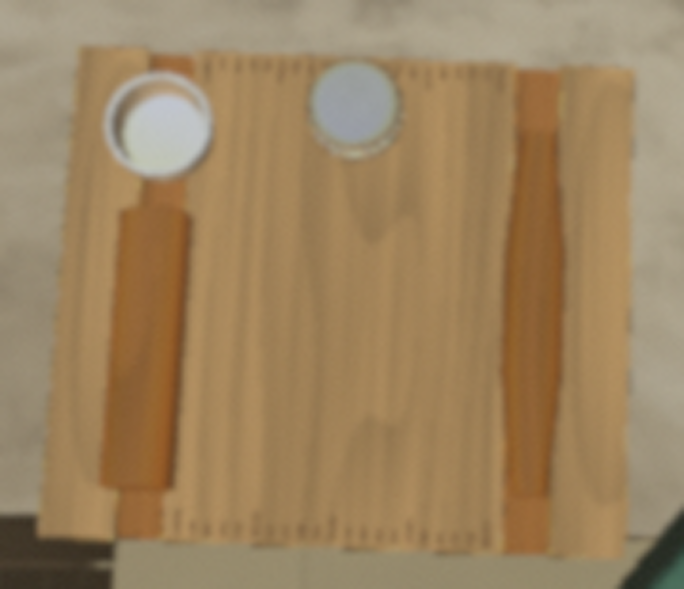

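The pin lies in the left groove (crop x 100–190, y 205–490). The ramekin stands beyond its far end at (158,124), and the timer and tapered pin have not moved. I'm handing the job in.

```bash
python3 -c "
from station import close_job
print(close_job())"
```

```text
the job is handed in; nothing more can be done
None
```

The rolling pin lies seated in the left groove, and the ramekin stands upright on the board beyond its far end. The last top view shows the timer and tapered pin unmoved; I handed the job in at about 19 s, but `close_job` returned no verdict.

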